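# Release the clamped blank: back off the knurled nut two turns and slide the strap clear

### The job

Release the wooden blank in the clamping fixture. With closed fingertips rolling or stroking the knurled rim of the clamp nut, loosen it by two full turns anticlockwise (seen from above), then push the slotted strap straight back off the blank until its slot stops against the stud. Only touch and push: do not pinch the nut, do not lift the strap or disturb the blank, and leave everything else on the bench alone.

Things in the scene. Friction and masses are not known exactly. Their poses are not given: they have to be found in the camera images.
- fixture: Fixed clamping fixture: aluminium plate 255 x 160 x 16 mm carrying, in line, a heel block, a stud with nut and strap, and a beech blank. Origin: on the stud's axis at bench height (plate's underside); x level, from the stud towards the blank; z up. Two 18 mm high steel strips (tops 34 mm above the bench) locate the blank: at x = 39 to 51 mm, and at y = 50.5 to 62.5 mm beside the blank.
- heel_top (a point): Top of the steel heel block that carries and guides the strap's rear end: 46 mm above the bench, 57 mm behind the stud. The block is 26 mm long (along the strap) and 60 mm wide; its two side cheeks rise to 56 mm above the bench.
- stud_top (a point): Top of the upright 14 mm threaded stud, 99 mm above the bench, on the fixture's origin; the highest point of the fixture.
- nut_rim (a point): Knurled steel clamp nut, 50 mm dia., on the stud. This point: on its axis, mid-height of the 18 mm high knurled rim, 72 mm above the bench when tight (rim 63 to 81 mm, 3 mm above the strap); it rises 2 mm per loosening turn. On top: a 25 mm hub 3.5 mm high and a dark radial index groove, 3 mm wide, from hub to rim, that shows its turning (at the start pointing to the fixture's +x).
- nut (a joint): Angle of the nut, rad: 0 at the start (tight), growing as it is loosened anticlockwise seen from above; two full turns = 12.57; end stop 20.1. Steady drag about 0.04 N m (1.6 N at the rim); it stays where it is left. Its 28 mm round nose sits in a 3 mm deep pocket of the strap and stops the strap from sliding until it has turned about 1.5 turns.
- strap: Loose slotted steel clamp strap, 150 x 44 x 14 mm, about 0.45 kg, lying level, underside 46 mm above the bench (top 60 mm). Origin: underside, on the stud's axis at the start; x runs along it from -70 mm (heel) to +80 mm (nose, over the blank). It can slide about 42 mm towards the heel (fixture's -x) until the slot's front end meets the stud; sliding takes 1 to 4 N, with short peaks to 15 N.
- strap_nose (a point): Middle of the flat upright end face of the strap at its nose, 44 mm wide and 14 mm high, 80 mm from the strap's origin, 53 mm above the bench. It faces the fixture's +x, and lies over the blank at the start.
- blank: Loose beech blank, 70 (along the fixture's x) x 100 x 30 mm, lying on the plate against the strips, under the strap's nose. Origin: centre of its underside, 16 mm above the bench; its top is 46 mm above the bench.
- spacer: Bystander: steel spacer ring, 28 mm dia., 14 mm high, lying on the fixture's plate. Origin: centre of its underside.
- hexkey: Bystander: L-shaped hex key, 65 x 20 mm, 6 mm thick, lying on the fixture's plate. Origin: near the middle of its long leg, on the underside.
- raw_blank: Bystander: a second beech blank, 70 x 100 x 30 mm, on the bench. Origin: centre of its underside.
- tape: Bystander: black tape measure, 66 x 34 x 62 mm, standing on the bench behind the heel end of the fixture. Origin: centre of its underside.
- glue: Bystander: white glue bottle, 62 mm dia., 170 mm high. Origin: centre of its underside.
- screwdriver: Bystander: screwdriver lying on the bench. Origin: on its underside, near its middle.
- hammer: Bystander: hammer lying on the bench. Origin: on its underside, near its middle.
- square: Bystander: try square lying on the bench, stock 100 mm, blade 150 mm. Origin: under the middle of its stock.
Things that resemble listed ones, but are neither listed nor needed, are in the scene too. Leave any red look-alike of the blank alone.

How it is judged:
On the way, in this order (a step that is already met when the one before it is completed fails the run):
1. the nut is loosened by two full turns (at least 1.75) while the strap still lies in place over the blank (value of joint nut above 10.9956 rad and x of strap_nose in the frame of fixture above 0.065 m), for 0.1 s.
2. the strap is slid back until its slot meets the stud (x of strap_nose in the frame of fixture below 0.045 m), for 0.2 s.
At the end, for the whole second after the job is handed in: The nut stands between 1.75 and 2.5 turns loose and still; the strap lies flat and in line in its guide, slid back at least 35 mm (it stops at about 42 mm), clear of the blank; the blank lies within 6 mm of where it was (value of joint nut between 10.9956 and 15.708 rad and velocity of joint nut between -0.1 and 0.1 rad/s and x of strap_nose in the frame of fixture below 0.045 m and y of strap_nose in the frame of fixture between -0.005 and 0.005 m and linear speed of strap below 0.01 m/s and distance of blank from where it was at the start of the episode below 0.006 m and height (world z) of blank below 0.019 m and angle between strap's own z axis and vertical below 0.06 rad and height (world z) of strap below 0.05 m); the robot touches nothing.
It fails at once if the strap is lifted (10 mm) (height (world z) of strap above 0.056 m).
It fails at once if the blank is lifted or shoved out of its place (10 mm) (distance of blank from where it was at the start of the episode above 0.01 m).
It fails at once if the nut is backed off more than 2.6 turns (value of joint nut above 16.3363 rad).
It fails at once if the nut is pinched or forced (over 38 N of finger force on it) (contact force between the fingers and nut above 38 N).
It fails at once if a bystander is moved (25 mm) (distance of any of spacer, hexkey, raw_blank, tape, glue, screwdriver, hammer, square from where it was at the start of the episode above 0.025 m).
It also fails if it takes over 61 s, if anything falls off the work surface, if the arm or the gripper's body presses on something with over 40 N, if the wrist force passes 120 N, or if a joint passes its speed limit or range.

### The arm

A 7-joint arm with a two-finger parallel gripper is mounted at the origin on the work surface. World frame = base frame: x ahead of the robot, y to its left, z up, the work surface at z = 0. Lengths are in m, angles in rad, forces in N, time in s.
With the tool pointing down it reaches from about 0.35 to 0.775 m from the base axis. Payload 3.1 kg.
Tool frame: the origin (TCP) lies at the very end of the fingers, on their centre line; the grasp point (between the pads) lies arm.grip_point_offset behind it (arm.grip_point_offset is the distance from the TCP to the grasp point, in m); z points along the fingers, y is the direction in which the jaws open and shut (so a half turn about z gives the same grasp; the last joint's range is limited). The gripper opens to 85 mm and grips with 20 to 120 N. Pads are 22 mm wide; open, the fingers measure 114 mm over their backs; the gripper's body (76 mm by 85 mm) begins 54 mm behind the grasp point. The pads swing forward as they close: fully open they stand 13 mm farther back than shut.
Start: joints at [-0.042, 0.311, 0.014, 1.512, -0.004, 1.319, -0.027], TCP at [0.55, 0, 0.231] pointing down, gripper open.
Joint ranges: [-2.7, 2.7], [-0.3, 1.91], [-1.27, 1.3], [0.12, 2.57], [-1.44, 4.58], [0.2, 2.03], [-3.05, 3.05]. Speed limits (rad/s): [2.79, 2.79, 3.14, 3.14, 3.14, 3.14, 3.14].

### API

Orientations are given as a unit quaternion [x, y, z, w].
In Python, from plant import arm gives the robot as it stands. The module is installed in compiled form; this text tells all that it offers.
- The arm moves only by the tool play_rows, never from a script. Its argument "motion" is a list of rows, each an object with "slide": the shift along the tool's x, y, z in mm, a list of three; "twist": the turn, a rotation vector about the tool's x, y, z in rad, a list of three; "grip": the closure, from 0 (fully open) to 1 (shut). In form: [{"slide": [x, y, z], "twist": [rx, ry, rz], "grip": grip}, ...]. A call has 1 to 10 rows; each row shifts and turns the pose as measured when the row begins, along the tool's axes as they then stand; what a row does not reach is not made up. A row lasts 1/10 s, in which the tool goes at most 50 mm and 8.59 degrees, less where a joint would pass 70% of its speed; a pose out of reach is approached as far as the arm can. A call is refused whole if a number of a shift passes 50 or a number of a turn 0.15, either way. A call with a gripper value outside its range is refused whole. The fingers move at their own pace and stop on an object; "newtons" is the grip in N (left out, the last holds). Time passes only in rows, so rows that do not move let the fingers close. It gives the time, the measured TCP pose, the force and the opening at its end, in the units of the state.
- arm.read_state(): the state, without advancing time (a new reading comes with each control period).
- arm.grab_frame(name): name is "scene" or "side" or "wrist"; returns a dict with "color" (384x512x3 uint8, blue, green, red), "fx", "fy", "cx", "cy" (pixels), "pose" (4x4, takes a point from camera to world coordinates). Camera axes: x right, y down, z forward; pixel columns grow to the right and rows downward; lengths in m; the calibration is good to about 2 mm. A picture is of the moment at which its call begins. There is no depth.
- arm.finish_job(): hands the job in, once; it reports no verdict.
The state is a dict: "t": time; "qpos": joint angles; "joint_vel": joint speeds; "joint_torque": joint torques, N m; "tcp_pos": TCP position; "tcp_rot": TCP orientation; "ft_force": force on the tool from outside, world axes, zero at the start; "wrist_torque": the same for the moment, N m; "width": finger opening in m.
Only numpy, scipy, OpenCV 4.12 (cv2) and the standard library are available. Lean on these libraries where they do the work, as an engineer would, in place of code of your own. Each camera call takes 0.05 s, during which the arm holds its last target. There are 200 camera calls.

## Working session

There is one attempt and no reset: what is moved stays moved. The work goes in short steps, Python scripts to look and compute and a tool call to move; the robot and the scene stay as the last step left them, time stands still between calls to the robot, and variables do not carry over. Pictures are saved under pics/ and viewed, about 8 in all and at most 12, crops included, and the job is handed in when it is done.

Besides the shell and the picture viewer there is one more tool, called after "Request:" by a JSON object that holds its "method" and its "body". play_rows: Moves the arm, as the interface text tells. Its arguments: {"type":"object","properties":{"motion":{"type":"array","items":{"type":"object","properties":{"slide":{"type":"array","items":{"type":"number"}},"twist":{"type":"array","items":{"type":"number"}},"grip":{"type":"number"}}}},"newtons":{"type":"number"}},"required":["motion"]}

```bash
mkdir -p pics
cat > h.py <<'E'
import numpy as np, cv2
from plant import arm
def shot(name,fn,crop=None,scale=1):
    f=arm.grab_frame(name); im=f["color"]
    if crop: x0,y0,x1,y1=crop; im=im[y0:y1,x0:x1]
    if scale!=1: im=cv2.resize(im,None,fx=scale,fy=scale,interpolation=cv2.INTER_CUBIC)
    cv2.imwrite("pics/"+fn,im); return f
def ray(f,u,v,z):
    P=np.array(f["pose"]); d=P[:3,:3]@np.array([(u-f["cx"])/f["fx"],(v-f["cy"])/f["fy"],1]); o=P[:3,3]
    return o+d*(z-o[2])/d[2]
def proj(f,p):
    P=np.array(f["pose"]); c=P[:3,:3].T@(np.array(p)-P[:3,3]); return np.array([f["fx"]*c[0]/c[2]+f["cx"],f["fy"]*c[1]/c[2]+f["cy"]])
E
python3 - <<'E'
from h import *
import pickle
F={}
for n in("scene","side","wrist"):
    F[n]=shot(n,n+"0.png",scale=1.5); print(n,F[n]["pose"].round(3).tolist(),F[n]["fx"])
pickle.dump(F,open("f.pkl","wb"))
print(arm.read_state(),arm.grip_point_offset)
E
```

```text
scene [[-0.535, 0.671, -0.514, 1.122], [0.845, 0.418, -0.334, 0.401], [-0.009, -0.613, -0.79, 0.992], [0.0, 0.0, 0.0, 1.0]] 363.97268143799255
side [[0.934, -0.192, 0.3, 0.24], [-0.356, -0.492, 0.795, -0.797], [-0.005, -0.849, -0.528, 0.597], [0.0, 0.0, 0.0, 1.0]] 369.3079092459412
wrist [[1.0, 0.0, -0.003, 0.549], [-0.001, -0.965, -0.264, 0.067], [-0.003, 0.264, -0.965, 0.374], [0.0, 0.0, 0.0, 1.0]] 323.12219677981176
{'t': 0.15, 'qpos': array([-0.04167237,  0.31156303,  0.0139667 ,  1.51270436, -0.00437687,
        1.31917047, -0.02720408]), 'joint_vel': array([-0.00128592, -0.00255851, -0.0006935 , -0.00525021,  0.0002742 ,
       -0.00042107, -0.00063617]), 'joint_torque': array([ 9.77451273e-04, -3.80270755e+01,  1.46461059e-01, -2.30848163e+01,
        1.21757569e-02,  9.70373891e-03, -3.15462728e-05]), 'tcp_pos': array([5.49449196e-01, 7.49542793e-06, 2.30452665e-01]), 'tcp_rot': array([ 7.07079463e-01,  7.07133516e-01, -6.73933373e-04, -6.07694747e-04]), 'ft_force': array([-0.83127219, -0.53647582, -0.52652349]), 'wrist_torque': array([-0.08490211, -0.04512929,  0.0453526 ]), 'width': 0.08539035249802453} 0.0187
```

View pics/scene0.png

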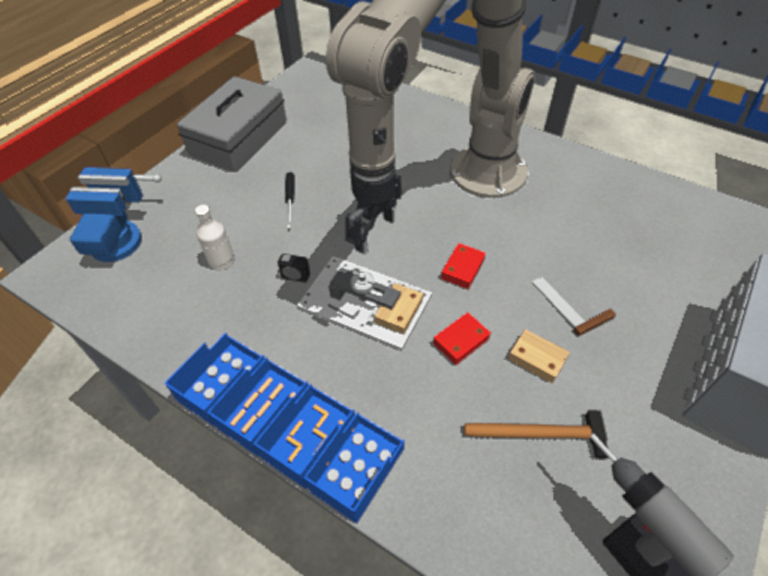

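View pics/side0.png

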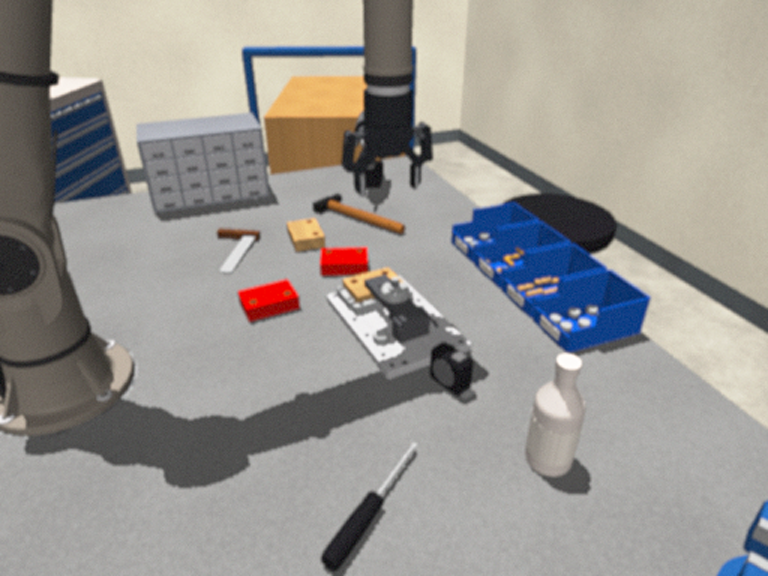

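Scene: the fixture is at about (367,300), with the heel towards the tape (293,267) and the beech blank at (400,305). The two red blanks and the raw blank at (540,355) are not the target. The side view shows the nut at about (390,292). Next I'll enlarge both crops.

Run:
```python
from h import *
import pickle
F=pickle.load(open("f.pkl","rb"))
a=F["scene"]["color"][165:240,190:295]; b=F["side"]["color"][170:265,210:325]
cv2.imwrite("pics/c.png",np.hstack([cv2.resize(a,(400,286),interpolation=cv2.INTER_CUBIC)[:286],cv2.resize(b,(346,286),interpolation=cv2.INTER_CUBIC)]))
a=cv2.resize(a,None,fx=7,fy=7,interpolation=cv2.INTER_CUBIC)
cv2.imwrite("pics/c1.png",a)
for n,u,v,z in(("scene",367/1.5,300/1.5,.016),("scene",338/1.5,259/1.5,.016),("scene",432/1.5,293/1.5,.016),("scene",403/1.5,347/1.5,.016),("scene",300/1.5,306/1.5,.016),("scene",293/1.5,267/1.5,.03)): print(n,ray(F[n],u,v,z).round(3))
```

```text
scene [ 0.548 -0.03   0.016]
scene [ 0.484 -0.154  0.016]
scene [0.455 0.083 0.016]
scene [0.609 0.101 0.016]
scene [ 0.639 -0.146  0.016]
scene [ 0.568 -0.22   0.03 ]
```

View pics/c1.png

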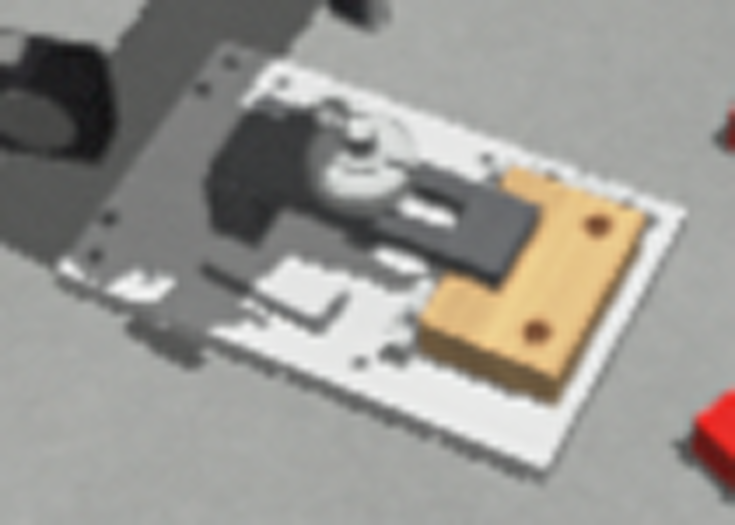

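The crop shows the stud top at (360,128), the strap nose's top corners at (543,212) and (500,285), and the plate corners. Next I'll check the wrist view.

View pics/wrist0.png

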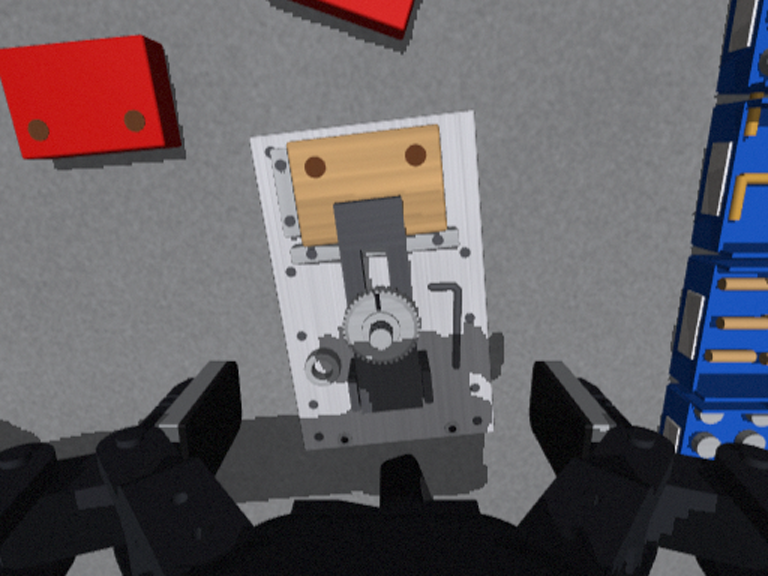

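The wrist view shows the whole fixture: nut centre at about (381,325), groove pointing to the blank, nose corners at (334,204) and (403,197), blank corners at (287,143), (438,125), (447,229) and (302,246). I'll fit the pose from these.

Run:
```python
from h import *
import pickle
from scipy.optimize import least_squares
F=pickle.load(open("f.pkl","rb"))
W=[((0,0,.099),(381,333)),((.08,.022,.06),(334,204)),((.08,-.022,.06),(403,197)),((.121,.0505,.046),(287,143)),((.121,-.0495,.046),(438,125)),((.051,-.0495,.046),(447,229)),((.051,.0505,.046),(302,246))]
S=[((0,0,.099),(241.4,183.3)),((.08,.022,.06),(267.6,195.3)),((.08,-.022,.06),(261.4,205.7))]
def T(p,q):
    c,s=np.cos(p[2]),np.sin(p[2]); return [p[0]+c*q[0]-s*q[1],p[1]+s*q[0]+c*q[1],q[2]]
def r(p,ws=(1,1)):
    a=[(proj(F["wrist"],T(p,q))-np.array(u)/1.5)*ws[0] for q,u in W]
    b=[(proj(F["scene"],T(p,q))-np.array(u))*ws[1] for q,u in S]
    return np.concatenate(a+b)
for ws in((1,1),(1,0),(0,1)):
    o=least_squares(r,[.55,-.04,1.6],args=(ws,)); print(ws,o.x.round(4),o.fun.reshape(-1,2).round(1).tolist())
```

```text
(1, 1) [ 0.5467 -0.0397  1.6793] [[0.8, 2.6], [0.6, -1.3], [0.1, -1.7], [-1.4, -1.2], [0.5, -1.0], [-0.0, 1.5], [-0.3, 0.7], [-0.3, -0.4], [-0.7, -1.2], [-0.5, -1.5]]
(1, 0) [ 0.5467 -0.0398  1.6793] [[0.8, 2.7], [0.5, -1.2], [0.1, -1.6], [-1.4, -1.1], [0.4, -0.9], [-0.1, 1.6], [-0.3, 0.8], [-0.0, -0.0], [-0.0, -0.0], [-0.0, -0.0]]
(0, 1) [ 0.5482 -0.0363  1.6559] [[0.0, -0.0], [0.0, -0.0], [0.0, -0.0], [0.0, -0.0], [0.0, -0.0], [0.0, -0.0], [0.0, -0.0], [0.3, 0.3], [-0.1, 0.1], [-0.2, -0.4]]
```

Fit: the stud is at about (0.547, -0.039), with fixture +x at yaw 1.68. My plan is to close the fingers and wind the wrist fully one way. Then I press the tool's +x face on the rim and orbit anticlockwise with the tool turning, so the contact does not slip.

Request:
{"method": "play_rows", "body": {"motion": [{"slide":[0,0,0],"twist":[0,0,0.15],"grip":1},{"slide":[0,0,0],"twist":[0,0,0.15],"grip":1},{"slide":[0,0,0],"twist":[0,0,0.15],"grip":1},{"slide":[0,0,0],"twist":[0,0,0.15],"grip":1},{"slide":[0,0,0],"twist":[0,0,0.15],"grip":1},{"slide":[0,0,0],"twist":[0,0,0.15],"grip":1},{"slide":[0,0,0],"twist":[0,0,0.15],"grip":1},{"slide":[0,0,0],"twist":[0,0,0.15],"grip":1},{"slide":[0,0,0],"twist":[0,0,0.15],"grip":1},{"slide":[0,0,0],"twist":[0,0,0.15],"grip":1}], "newtons": 40}}

```text
t: 1.15
tcp_pos: [0.546, 0.0001, 0.2256]
tcp_rot: [0.999, 0.032, -0.006, -0.0]
ft_force: [-0.1, 0.4, 0.6]
width: 0.0003
```

Request:
{"method": "play_rows", "body": {"motion": [{"slide":[0,0,0],"twist":[0,0,0.15],"grip":1},{"slide":[0,0,0],"twist":[0,0,0.15],"grip":1},{"slide":[0,0,0],"twist":[0,0,0.15],"grip":1},{"slide":[0,0,0],"twist":[0,0,0.15],"grip":1},{"slide":[0,0,0],"twist":[0,0,0.15],"grip":1},{"slide":[0,0,0],"twist":[0,0,0.15],"grip":1},{"slide":[0,0,0],"twist":[0,0,0.15],"grip":1},{"slide":[0,0,0],"twist":[0,0,0.15],"grip":1},{"slide":[0,0,0],"twist":[0,0,0.15],"grip":1}]}}

```text
t: 2.05
tcp_pos: [0.5429, 0.0008, 0.2214]
tcp_rot: [0.801, -0.599, -0.008, 0.006]
ft_force: [-0.5, -0.1, -0.3]
width: 0.0002
```

```bash
cat >> h.py <<'E'
from scipy.spatial.transform import Rotation as R
NUT=np.array([.547,-.039]); 
def where():
    s=arm.read_state(); r=R.from_quat(s["tcp_rot"]); M=r.as_matrix(); p=s["tcp_pos"]
    v=np.append(NUT-p[:2],0)
    print("t",round(s["t"],2),"q7",s["qpos"][6].round(3),"tcp",p.round(4),"w",round(s["width"],4),"F",s["ft_force"].round(1))
    print("nut in tool frame mm",(M.T@v*1000).round(1),"tilt tool-axes",(M.T@np.cross(M[:,2],[0,0,-1])).round(3),"tool x ang",np.arctan2(M[1,0],M[0,0]).round(3),"finger ang",np.arctan2(-v[1],-v[0]).round(3), "dist",(np.hypot(*v[:2])*1000).round(1))
    return s,M
E
python3 -c "
from h import *
s,M=where(); print(s['qpos'].round(3))"
```

```text
t 2.05 q7 -2.751 tcp [0.5429 0.0008 0.2214] w 0.0002 F [-0.5 -0.1 -0.3]
nut in tool frame mm [39.4  7.3 -0.1] tilt tool-axes [0.02  0.006 0.   ] tool x ang -1.285 finger ang 1.672 dist 40.0
[-0.39   0.336  0.476  1.541 -0.155  1.324 -2.751]
```

Request:
{"method": "play_rows", "body": {"motion": [{"slide":[-10,7,5],"twist":[0.02,0.006,0],"grip":1},{"slide":[0,0,40],"twist":[0,0,0],"grip":1},{"slide":[0,0,40],"twist":[0,0,0],"grip":1},{"slide":[0,0,35],"twist":[0,0,0],"grip":1},{"slide":[0,0,20],"twist":[0,0,0],"grip":1},{"slide":[0,0,0],"twist":[0,0,0],"grip":1}]}}

```text
t: 2.65
tcp_pos: [0.5336, 0.0096, 0.077]
tcp_rot: [0.8, -0.6, 0.001, -0.001]
ft_force: [-0.7, -0.4, -0.3]
width: -0.0002
```

```bash
python3 -c "
from h import *
s,M=where(); shot('wrist','w1.png',scale=1.5)"
```

```text
t 2.65 q7 -2.713 tcp [0.5336 0.0096 0.077 ] w -0.0002 F [-0.7 -0.4 -0.3]
nut in tool frame mm [50.4  0.8  0. ] tilt tool-axes [-0.002 -0.001  0.   ] tool x ang -1.287 finger ang 1.84 dist 50.5
```

View pics/w1.png

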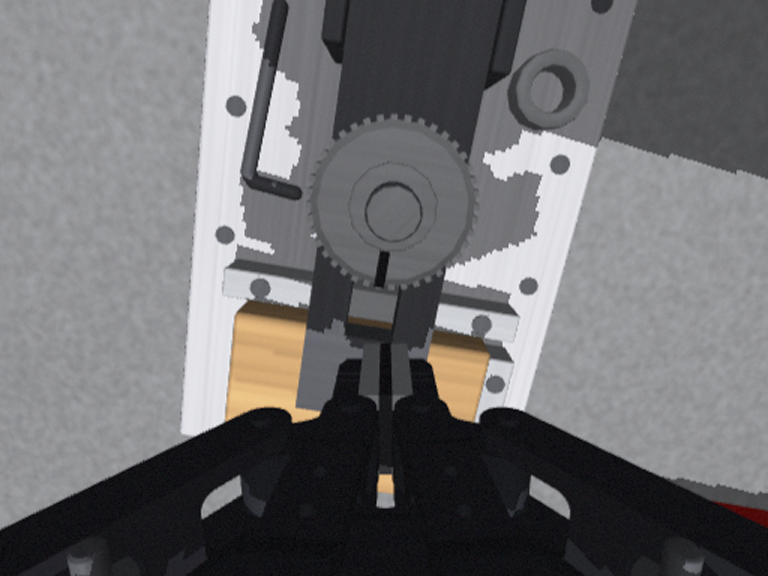

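The wrist view shows the nut rim centred at about (393,203), with its groove towards the finger at (383,270). The closed tips are at (387,345), in line with the nut and clear of it.

```bash
python3 -c "
from h import *
f=arm.grab_frame('wrist'); print(ray(f,393/1.5,203/1.5,.081), ray(f,393/1.5,210/1.5,.099),ray(f,387/1.5,345/1.5,.08))"
```

```text
[ 0.54660512 -0.04143189  0.081     ] [ 0.54680732 -0.04130958  0.099     ] [0.53585081 0.00147509 0.08      ]
```

Request:
{"method": "play_rows", "body": {"motion": [{"slide":[0,0,7],"twist":[0,0,0],"grip":1},{"slide":[6,1,1],"twist":[0,0,0],"grip":1},{"slide":[4,0,0],"twist":[0,0,0],"grip":1}]}}

```text
t: 3.05
tcp_pos: [0.5418, -0.0004, 0.0755]
tcp_rot: [0.801, -0.599, 0.006, -0.006]
ft_force: [-0.2, -1.4, -0.1]
width: -0.0003
```

```bash
python3 -c "
from h import *
where()"
```

```text
t 3.05 q7 -2.687 tcp [ 5.418e-01 -4.000e-04  7.550e-02] w -0.0003 F [-0.2 -1.4 -0.1]
nut in tool frame mm [38.5  5.8  0. ] tilt tool-axes [-0.016 -0.003  0.   ] tool x ang -1.285 finger ang 1.706 dist 38.9
```

Request:
{"method": "play_rows", "body": {"motion": [{"slide":[0,0,0],"twist":[0,0,0],"grip":1}]}}

```text
t: 3.15
tcp_pos: [0.5426, -0.0016, 0.0764]
tcp_rot: [0.8, -0.6, 0.007, -0.006]
ft_force: [-1.2, -0.3, 0.2]
width: 0.0002
```

```bash
python3 -c "
from h import *
s,_=where();print(s['qpos'].round(4),s['joint_vel'].round(3))"
```

```text
t 3.15 q7 -2.687 tcp [ 0.5426 -0.0016  0.0764] w 0.0002 F [-1.2 -0.3  0.2]
nut in tool frame mm [37.1  6.3  0. ] tilt tool-axes [-0.018 -0.004  0.   ] tool x ang -1.287 finger ang 1.688 dist 37.7
[-0.3598  0.4446  0.4382  1.7754 -0.2279  0.9525 -2.6868] [ 0.004 -0.011  0.    -0.007  0.001  0.004 -0.002]
```

Request:
{"method": "play_rows", "body": {"motion": [{"slide":[0,-5,5],"twist":[0,0,0],"grip":1}]}}

```text
t: 3.25
tcp_pos: [0.5483, -0.0008, 0.0725]
tcp_rot: [0.8, -0.6, 0.008, -0.007]
ft_force: [0.6, -0.1, 0.0]
width: 0.0
```

```bash
python3 -c "
from h import *
s,_=where();print(s['qpos'].round(4),s['joint_vel'].round(3))"
```

```text
t 3.25 q7 -2.685 tcp [ 0.5483 -0.0008  0.0725] w 0.0 F [ 0.6 -0.1  0. ]
nut in tool frame mm [36.3 11.9 -0.1] tilt tool-axes [-0.02  -0.005  0.   ] tool x ang -1.288 finger ang 1.538 dist 38.2
[-0.3563  0.4583  0.4355  1.7656 -0.2343  0.9474 -2.6851] [ 0.037  0.165 -0.039 -0.103 -0.07  -0.066  0.018]
```

Request:
{"method": "play_rows", "body": {"motion": [{"slide":[-3,11,4],"twist":[-0.018,-0.004,0],"grip":1},{"slide":[0,1,1],"twist":[0,0,0],"grip":1}]}}

```text
t: 3.45
tcp_pos: [0.5358, -0.0009, 0.0666]
tcp_rot: [0.8, -0.6, 0.0, -0.0]
ft_force: [-0.7, 0.0, 0.1]
width: -0.0002
```

```bash
sed -i 's/NUT=.*/NUT=np.array([.547,-.0405])/' h.py; python3 -c "
from h import *
s,_=where()"
```

```text
t 3.45 q7 -2.686 tcp [ 0.5358 -0.0009  0.0666] w -0.0002 F [-0.7  0.   0.1]
nut in tool frame mm [41.2  0.3  0. ] tilt tool-axes [-0.001 -0.     0.   ] tool x ang -1.287 finger ang 1.846 dist 41.2
```

Request:
{"method": "play_rows", "body": {"motion": [{"slide":[2,0,0],"twist":[0,0,0],"grip":1},{"slide":[2,0,0],"twist":[0,0,0],"grip":1}]}}

```text
t: 3.65
tcp_pos: [0.5361, -0.0043, 0.0661]
tcp_rot: [0.8, -0.6, -0.0, -0.0]
ft_force: [-0.8, -0.5, -0.5]
width: 0.0
```

```bash
python3 -c "
from h import *
s,_=where()"
```

```text
t 3.65 q7 -2.677 tcp [ 0.5361 -0.0043  0.0661] w 0.0 F [-0.8 -0.5 -0.5]
nut in tool frame mm [37.8 -0.3 -0. ] tilt tool-axes [0. 0. 0.] tool x ang -1.286 finger ang 1.863 dist 37.8
```

Request:
{"method": "play_rows", "body": {"motion": [{"slide":[2,0,-2],"twist":[0,0,0],"grip":1},{"slide":[2,0,0],"twist":[0,0,0],"grip":1}]}}

```text
t: 3.85
tcp_pos: [0.5366, -0.0067, 0.068]
tcp_rot: [0.8, -0.599, -0.002, -0.001]
ft_force: [-2.2, 4.7, 3.8]
width: 0.0002
```

```bash
python3 -c "
from h import *
s,_=where()"
```

```text
t 3.85 q7 -2.67 tcp [ 0.5366 -0.0067  0.068 ] w 0.0002 F [-2.2  4.7  3.8]
nut in tool frame mm [35.4 -0.5 -0.1] tilt tool-axes [0.001 0.003 0.   ] tool x ang -1.286 finger ang 1.87 dist 35.4
```

Request:
{"method": "play_rows", "body": {"motion": [{"slide":[2,0,0],"twist":[0,0,0],"grip":1}]}}

```text
t: 3.95
tcp_pos: [0.5366, -0.0067, 0.0681]
tcp_rot: [0.801, -0.599, -0.003, -0.001]
ft_force: [-3.0, 3.8, 1.5]
width: -0.0001
```

```bash
python3 -c "
from h import *
s,_=where()"
```

```text
t 3.95 q7 -2.666 tcp [ 0.5366 -0.0067  0.0681] w -0.0001 F [-3.   3.8  1.5]
nut in tool frame mm [35.4 -0.5 -0.2] tilt tool-axes [0.002 0.007 0.   ] tool x ang -1.285 finger ang 1.87 dist 35.4
```

Contact is confirmed: 2 mm of press gives about 5 N. I'll try a first short arc.

Request:
{"method": "play_rows", "body": {"motion": [{"slide":[3.5,5.5,0],"twist":[0,0.005,-0.15],"grip":1},{"slide":[3.5,5.5,0],"twist":[0,0.005,-0.15],"grip":1},{"slide":[3.5,5.5,0],"twist":[0,0.005,-0.15],"grip":1},{"slide":[3.5,5.5,0],"twist":[0,0.005,-0.15],"grip":1}]}}

```text
t: 4.35
tcp_pos: [0.5225, -0.0139, 0.068]
tcp_rot: [0.943, -0.332, -0.001, -0.004]
ft_force: [-5.1, 7.3, 4.6]
width: 0.0
```

```bash
python3 -c "
from h import *
s,_=where();shot('wrist','w2.png',(180,50,340,270),2)"
```

```text
t 4.35 q7 -2.109 tcp [ 0.5225 -0.0139  0.068 ] w 0.0 F [-5.1  7.3  4.6]
nut in tool frame mm [35.7  5.4 -0.2] tilt tool-axes [-0.007  0.004  0.   ] tool x ang -0.677 finger ang 2.316 dist 36.1
```

View pics/w2.png

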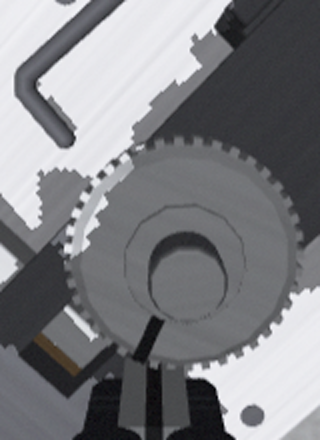

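The groove runs from (160,318) to (141,358) and the finger is at (155,400). I'll convert that to an angle.

```bash
python3 -c "
from h import *
f=arm.grab_frame('wrist')
a=ray(f,180+160/2,50+318/2,.081);b=ray(f,180+141/2,50+358/2,.081);c=ray(f,180+183/2,50+253/2,.081)
print(a,b,c,'groove ang',np.arctan2(*(b-a)[1::-1]),np.arctan2(*(b[:2]-NUT)[::-1]))"
```

```text
[ 0.53818488 -0.0298652   0.081     ] [ 0.53360242 -0.02097811  0.081     ] [ 0.54631081 -0.04238623  0.081     ] groove ang 2.046869786994542 2.1722579345109114
```

The nut turned about 0.43 rad with the finger's 0.45 rad orbit, so the contact sticks. The tangential motion lags, so I'll raise y.

Request:
{"method": "play_rows", "body": {"motion": [{"slide":[3.5,9,0],"twist":[-0.003,0.004,-0.14],"grip":1},{"slide":[3.5,8,0],"twist":[-0.001,0.004,-0.14],"grip":1},{"slide":[3.5,7,0],"twist":[-0.001,0.004,-0.15],"grip":1},{"slide":[3.5,7,0],"twist":[-0.001,0.004,-0.15],"grip":1},{"slide":[3.5,7,0],"twist":[-0.001,0.004,-0.15],"grip":1}]}}

```text
t: 4.95
tcp_pos: [0.5106, -0.0452, 0.0669]
tcp_rot: [0.999, 0.031, -0.005, -0.005]
ft_force: [-5.0, 2.5, 2.9]
width: -0.0001
```

```bash
python3 -c "
from h import *
s,_=where();print(s['qpos'].round(2))"
```

```text
t 4.95 q7 -1.377 tcp [ 0.5106 -0.0452  0.0669] w -0.0001 F [-5.   2.5  2.9]
nut in tool frame mm [36.6 -2.4 -0.3] tilt tool-axes [-0.01   0.009  0.   ] tool x ang 0.063 finger ang -3.014 dist 36.7
[-0.05  0.4   0.15  1.83 -0.08  0.93 -1.38]
```

Request:
{"method": "play_rows", "body": {"motion": [{"slide":[3.5,5.5,-1],"twist":[-0.008,0.008,-0.15],"grip":1},{"slide":[3.5,6,-0.5],"twist":[-0.002,0.005,-0.15],"grip":1},{"slide":[3.5,6.3,-0.3],"twist":[-0.002,0.005,-0.15],"grip":1},{"slide":[3.5,6.3,-0.3],"twist":[-0.002,0.005,-0.15],"grip":1},{"slide":[3.5,6.3,-0.3],"twist":[-0.002,0.005,-0.15],"grip":1},{"slide":[3.5,6.3,-0.3],"twist":[-0.002,0.005,-0.15],"grip":1}]}}

```text
t: 5.55
tcp_pos: [0.5339, -0.0761, 0.0662]
tcp_rot: [0.887, 0.462, 0.002, -0.0]
ft_force: [-0.8, -0.1, -0.0]
width: -0.0002
```

```bash
python3 -c "
from h import *
s,_=where();print(s['qpos'].round(2))"
```

```text
t 5.55 q7 -0.512 tcp [ 0.5339 -0.0761  0.0662] w -0.0002 F [-0.8 -0.1 -0. ]
nut in tool frame mm [36.7 -9.7  0.1] tilt tool-axes [ 0.002 -0.004  0.   ] tool x ang 0.96 finger ang -1.923 dist 37.9
[ 0.14  0.44 -0.03  1.76  0.01  0.94 -0.51]
```

Request:
{"method": "play_rows", "body": {"motion": [{"slide":[-3,0,-2],"twist":[0,0,-0.15],"grip":1},{"slide":[0,0,0],"twist":[0,0,-0.1],"grip":1}]}}

```text
t: 5.75
tcp_pos: [0.5336, -0.0823, 0.0682]
tcp_rot: [0.821, 0.57, 0.002, 0.002]
ft_force: [0.7, -1.0, -0.1]
width: -0.0001
```

```bash
python3 -c "
from h import *
import pickle
s,_=where();pickle.dump(shot('wrist','w3.png',(180,50,340,270),2),open('f3.pkl','wb'))"
```

```text
t 5.75 q7 -0.275 tcp [ 0.5336 -0.0823  0.0682] w -0.0001 F [ 0.7 -1.  -0.1]
nut in tool frame mm [43.9 -2.1  0. ] tilt tool-axes [ 0.007 -0.001  0.   ] tool x ang 1.214 finger ang -1.88 dist 43.9
```

View pics/w3.png

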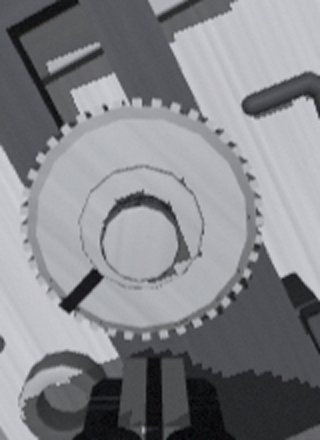

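The groove runs from (98,275) to (66,306) and the nut centre is at about (142,220). The finger has moved about 60° past the groove. I'll automate the groove reading.

```bash
cat >> h.py <<'E'
def groove(f,turns=0):
    g=cv2.GaussianBlur(cv2.cvtColor(f["color"],cv2.COLOR_BGR2GRAY),(3,3),0).astype(np.float32); z=.081+.002*turns
    A=np.arange(0,360,1.); rr=np.arange(.015,.0225,.0015)
    uv=np.array([[proj(f,[NUT[0]+r*np.cos(a),NUT[1]+r*np.sin(a),z]) for a in np.radians(A)] for r in rr]).astype(np.float32)
    m=cv2.remap(g,uv[...,0],uv[...,1],cv2.INTER_LINEAR)
    d=m-0.5*(np.roll(m,15,1)+np.roll(m,-15,1)); s=np.median(d,0); i=np.argsort(s)
    print("groove deg",A[i[:5]],s[i[:3]].round(),"-> nut angle mod 2pi",round(float((np.radians(A[i[:4]].mean())-1.68)%(2*np.pi)),2))
E
python3 - <<'E'
from h import *
import pickle
f=pickle.load(open('f3.pkl','rb'))
c=ray(f,180+143/2,50+219/2,.082);b=ray(f,180+66/2,50+306/2,.082);a=ray(f,180+98/2,50+275/2,.082)
print(c,a,b,np.arctan2(*(b-a)[1::-1]),np.arctan2(*(b-c)[1::-1]))
groove(f,.3)
groove(pickle.load(open('f.pkl','rb'))["wrist"])
E
```

```text
[ 0.54654931 -0.03953201  0.082     ] [ 0.53365045 -0.04723272  0.082     ] [ 0.52485605 -0.05112678  0.082     ] -2.72475270418143 -2.6507377319189045
groove deg [205. 206. 207. 204. 208.] [-148. -147. -147.] -> nut angle mod 2pi 1.91
groove deg [102. 101. 103. 100.  99.] [-132. -130. -127.] -> nut angle mod 2pi 0.09
```

Request:
{"method": "play_rows", "body": {"motion": [{"slide":[6,-1,0],"twist":[0.007,0,0],"grip":1},{"slide":[4,1,0],"twist":[0,0.002,0],"grip":1},{"slide":[4.5,6.5,0],"twist":[0,0.005,-0.15],"grip":1},{"slide":[4,5.5,0],"twist":[-0.001,0.005,-0.15],"grip":1},{"slide":[4,5.5,0],"twist":[-0.001,0.005,-0.15],"grip":1},{"slide":[4,5.5,0],"twist":[-0.001,0.005,-0.15],"grip":1},{"slide":[4,5.5,0],"twist":[-0.001,0.005,-0.15],"grip":1}]}}

```text
t: 6.5
tcp_pos: [0.5633, -0.0729, 0.0685]
tcp_rot: [0.556, 0.831, -0.0, -0.003]
ft_force: [-0.1, -3.0, 1.3]
width: -0.0001
```

```bash
python3 -c "
from h import *
s,_=where();print(s['qpos'].round(2));groove(arm.grab_frame('wrist'),.4)"
```

```text
t 6.5 q7 0.374 tcp [ 0.5633 -0.0729  0.0685] w -0.0001 F [-0.1 -3.   1.3]
nut in tool frame mm [36.1 -2.7  0.1] tilt tool-axes [-0.004 -0.004  0.   ] tool x ang 1.963 finger ang -1.106 dist 36.2
[ 0.28  0.51 -0.25  1.67  0.14  0.99  0.37]
groove deg [248. 249. 247. 246. 250.] [-146. -145. -145.] -> nut angle mod 2pi 2.64
```

Request:
{"method": "play_rows", "body": {"motion": [{"slide":[4,4.5,0],"twist":[-0.003,0,-0.15],"grip":1},{"slide":[4,5,-0.2],"twist":[-0.001,0.003,-0.15],"grip":1},{"slide":[4,5,-0.2],"twist":[-0.001,0.004,-0.15],"grip":1},{"slide":[4,5,-0.2],"twist":[-0.001,0.004,-0.15],"grip":1},{"slide":[4,5,-0.2],"twist":[-0.001,0.004,-0.15],"grip":1},{"slide":[4,5,-0.2],"twist":[-0.001,0.004,-0.15],"grip":1},{"slide":[4,5,-0.2],"twist":[-0.001,0.004,-0.15],"grip":1},{"slide":[4,5,-0.2],"twist":[-0.001,0.004,-0.15],"grip":1}]}}

```text
t: 7.35
tcp_pos: [0.5821, -0.0457, 0.07]
tcp_rot: [-0.009, 1.0, -0.003, 0.009]
ft_force: [8.3, -2.1, -5.5]
width: -0.0
```

```bash
python3 -c "
from h import *
s,_=where();print(s['qpos'].round(2));groove(arm.grab_frame('wrist'),.6)"
```

```text
t 7.35 q7 1.375 tcp [ 0.5821 -0.0457  0.07  ] w -0.0 F [ 8.3 -2.1 -5.5]
nut in tool frame mm [35.   5.8 -0.7] tilt tool-axes [-0.006  0.019  0.   ] tool x ang -3.124 finger ang -0.148 dist 35.5
[ 0.42  0.56 -0.53  1.64  0.33  1.01  1.37]
groove deg [296. 297. 295. 294. 298.] [-169. -169. -169.] -> nut angle mod 2pi 3.48
```

Request:
{"method": "play_rows", "body": {"motion": [{"slide":[3.5,9,0.5],"twist":[-0.004,0.018,-0.12],"grip":1},{"slide":[4,8,0.5],"twist":[-0.001,0.006,-0.13],"grip":1},{"slide":[4,7,0],"twist":[-0.001,0.006,-0.14],"grip":1},{"slide":[4,6.5,0],"twist":[-0.001,0.006,-0.15],"grip":1},{"slide":[4,6.5,0],"twist":[-0.001,0.006,-0.15],"grip":1},{"slide":[4,6.5,0],"twist":[-0.001,0.006,-0.15],"grip":1}]}}

```text
t: 8.0
tcp_pos: [0.5642, -0.0093, 0.0719]
tcp_rot: [-0.419, 0.908, -0.005, 0.002]
ft_force: [1.8, 0.3, 0.4]
width: -0.0001
```

```bash
python3 -c "
from h import *
s,_=where();print(s['qpos'].round(2));groove(arm.grab_frame('wrist'),.7)"
```

```text
t 8.0 q7 2.054 tcp [ 0.5642 -0.0093  0.0719] w -0.0001 F [1.8 0.3 0.4]
nut in tool frame mm [34.9 -7.2  0.1] tilt tool-axes [-0.011  0.001  0.   ] tool x ang -2.278 finger ang 1.066 dist 35.7
[ 0.5   0.59 -0.73  1.67  0.45  1.05  2.05]
groove deg [  1.   0. 359.   2. 358.] [-91. -91. -91.] -> nut angle mod 2pi 6.18
```

Request:
{"method": "play_rows", "body": {"motion": [{"slide":[4,2,0],"twist":[-0.01,0.002,-0.15],"grip":1},{"slide":[4,3,0],"twist":[-0.002,0.005,-0.15],"grip":1},{"slide":[4,5,0],"twist":[-0.001,0.005,-0.15],"grip":1},{"slide":[4,5,0],"twist":[-0.001,0.005,-0.15],"grip":1},{"slide":[4,5,0],"twist":[-0.001,0.005,-0.15],"grip":1},{"slide":[-6,0,0],"twist":[0,0,0],"grip":1},{"slide":[-6,0,0],"twist":[0,0,0],"grip":1}]}}

```text
t: 8.75
tcp_pos: [0.5416, 0.0071, 0.0721]
tcp_rot: [0.718, -0.696, -0.0, -0.0]
ft_force: [-0.4, -0.1, 0.5]
width: 0.0
```

```bash
sed -i 's/A\[i\[:4\]\].mean()/A[i[0]]/' h.py; python3 -c "
from h import *
s,_=where();print(s['qpos'].round(2));groove(arm.grab_frame('wrist'),.9)"
```

```text
t 8.75 q7 2.672 tcp [0.5416 0.0071 0.0721] w 0.0 F [-0.4 -0.1  0.5]
nut in tool frame mm [47.7 -4.  -0.1] tilt tool-axes [-0.     0.001  0.   ] tool x ang -1.54 finger ang 1.684 dist 47.9
[ 0.6   0.62 -0.92  1.73  0.55  1.08  2.67]
groove deg [27. 29. 28. 26. 30.] [-87. -86. -86.] -> nut angle mod 2pi 5.07
```

First pass gave about 5.07 rad. Now I lift and rewind the wrist.

Request:
{"method": "play_rows", "body": {"motion": [{"slide":[0,0,-40],"twist":[0,0,0.15],"grip":1},{"slide":[0,0,-10],"twist":[0,0,0.15],"grip":1},{"slide":[0,0,0],"twist":[0,0,0.15],"grip":1},{"slide":[0,0,0],"twist":[0,0,0.15],"grip":1},{"slide":[0,0,0],"twist":[0,0,0.15],"grip":1},{"slide":[0,0,0],"twist":[0,0,0.15],"grip":1},{"slide":[0,0,0],"twist":[0,0,0.15],"grip":1},{"slide":[0,0,0],"twist":[0,0,0.15],"grip":1},{"slide":[0,0,0],"twist":[0,0,0.15],"grip":1},{"slide":[0,0,0],"twist":[0,0,0.15],"grip":1}]}}

```text
t: 9.8
tcp_pos: [0.5417, 0.0105, 0.125]
tcp_rot: [-0.049, 0.999, -0.001, -0.001]
ft_force: [0.2, 0.3, -0.3]
width: -0.0003
```

Request:
{"method": "play_rows", "body": {"motion": [{"slide":[0,0,0],"twist":[0,0,0.15],"grip":1},{"slide":[0,0,0],"twist":[0,0,0.15],"grip":1},{"slide":[0,0,0],"twist":[0,0,0.15],"grip":1},{"slide":[0,0,0],"twist":[0,0,0.15],"grip":1},{"slide":[0,0,0],"twist":[0,0,0.15],"grip":1},{"slide":[0,0,0],"twist":[0,0,0.15],"grip":1},{"slide":[0,0,0],"twist":[0,0,0.15],"grip":1},{"slide":[0,0,0],"twist":[0,0,0.15],"grip":1},{"slide":[0,0,0],"twist":[0,0,0.15],"grip":1},{"slide":[0,0,0],"twist":[0,0,0.15],"grip":1}]}}

```text
t: 10.8
tcp_pos: [0.5421, 0.0133, 0.1274]
tcp_rot: [0.645, 0.764, -0.002, 0.002]
ft_force: [0.7, 0.0, -0.3]
width: -0.0001
```

Request:
{"method": "play_rows", "body": {"motion": [{"slide":[0,0,0],"twist":[0,0,0.15],"grip":1},{"slide":[0,0,0],"twist":[0,0,0.15],"grip":1},{"slide":[0,0,0],"twist":[0,0,0.15],"grip":1},{"slide":[0,0,0],"twist":[0,0,0.15],"grip":1},{"slide":[0,0,0],"twist":[0,0,0.15],"grip":1},{"slide":[0,0,0],"twist":[0,0,0.15],"grip":1},{"slide":[0,0,0],"twist":[0,0,0.15],"grip":1},{"slide":[0,0,0],"twist":[0,0,0.15],"grip":1},{"slide":[0,0,0],"twist":[0,0,0.15],"grip":1},{"slide":[0,0,0],"twist":[0,0,0.15],"grip":1}]}}

```text
t: 11.8
tcp_pos: [0.5426, 0.0175, 0.1304]
tcp_rot: [0.993, 0.12, 0.001, 0.003]
ft_force: [0.2, 0.4, -0.1]
width: 0.0002
```

```bash
python3 -c "
from h import *
s,_=where();print(s['qpos'].round(2))"
```

```text
t 11.8 q7 -1.408 tcp [0.5426 0.0175 0.1304] w 0.0002 F [ 0.2  0.4 -0.1]
nut in tool frame mm [-9.5 57.4  0.4] tilt tool-axes [ 0.007 -0.002  0.   ] tool x ang 0.24 finger ang 1.646 dist 58.1
[-0.05  0.37 -0.02  1.68  0.01  1.08 -1.41]
```

Request:
{"method": "play_rows", "body": {"motion": [{"slide":[0,0,0],"twist":[0,0,0.15],"grip":1},{"slide":[0,0,0],"twist":[0,0,0.15],"grip":1},{"slide":[0,0,0],"twist":[0,0,0.15],"grip":1},{"slide":[0,0,0],"twist":[0,0,0.15],"grip":1},{"slide":[0,0,0],"twist":[0,0,0.15],"grip":1},{"slide":[0,0,0],"twist":[0,0,0.15],"grip":1},{"slide":[0,0,0],"twist":[0,0,0.15],"grip":1},{"slide":[0,0,0],"twist":[0,0,0.15],"grip":1},{"slide":[0,0,0],"twist":[0,0,0.15],"grip":1},{"slide":[0,0,0],"twist":[0,0,0.15],"grip":1}]}}

```text
t: 12.8
tcp_pos: [0.5432, 0.023, 0.134]
tcp_rot: [0.808, -0.589, 0.005, -0.0]
ft_force: [-0.2, 0.6, -0.9]
width: -0.0001
```

```bash
python3 -c "
from h import *
s,_=where();print(s['qpos'].round(2))"
```

```text
t 12.8 q7 -2.815 tcp [0.5432 0.023  0.134 ] w -0.0001 F [-0.2  0.6 -0.9]
nut in tool frame mm [61.6 15.9  0.3] tilt tool-axes [-0.006 -0.007  0.   ] tool x ang -1.26 finger ang 1.63 dist 63.6
[-0.28  0.37  0.27  1.69 -0.1   1.09 -2.82]
```

Request:
{"method": "play_rows", "body": {"motion": [{"slide":[16,16,0],"twist":[-0.006,-0.007,0],"grip":1},{"slide":[0,0,35],"twist":[0,0,0],"grip":1},{"slide":[0,0,28],"twist":[0,0,0],"grip":1},{"slide":[0,0,0],"twist":[0,0,0],"grip":1}]}}

```text
t: 13.2
tcp_pos: [0.5354, 0.0049, 0.0727]
tcp_rot: [0.804, -0.594, 0.003, -0.002]
ft_force: [-0.7, -0.2, 0.2]
width: -0.0001
```

```bash
python3 -c "
from h import *
s,_=where();groove(arm.grab_frame('wrist'),.8)"
```

```text
t 13.2 q7 -2.768 tcp [0.5354 0.0049 0.0727] w -0.0001 F [-0.7 -0.2  0.2]
nut in tool frame mm [46.8  2.2  0.1] tilt tool-axes [-0.007 -0.002  0.   ] tool x ang -1.273 finger ang 1.821 dist 46.8
groove deg [27. 28. 29. 30. 26.] [-89. -88. -88.] -> nut angle mod 2pi 5.07
```

Second pass, using the same rows as before with the lag taken into account.

Request:
{"method": "play_rows", "body": {"motion": [{"slide":[7,2.5,2.5],"twist":[-0.007,0,0],"grip":1},{"slide":[5,0.5,0],"twist":[0,0,0],"grip":1},{"slide":[4,5,0],"twist":[0,0.005,-0.1],"grip":1},{"slide":[4,7,0],"twist":[-0.001,0.005,-0.13],"grip":1},{"slide":[4,6.5,0],"twist":[-0.001,0.005,-0.15],"grip":1},{"slide":[4,6.5,0],"twist":[-0.001,0.005,-0.15],"grip":1},{"slide":[4,6,0],"twist":[-0.001,0.005,-0.15],"grip":1}]}}

```text
t: 13.95
tcp_pos: [0.5179, -0.0198, 0.0747]
tcp_rot: [0.958, -0.287, 0.002, -0.002]
ft_force: [-4.4, 4.5, -0.4]
width: 0.0003
```

```bash
python3 -c "
from h import *
s,_=where();groove(arm.grab_frame('wrist'),.9)"
```

```text
t 13.95 q7 -2.092 tcp [ 0.5179 -0.0198  0.0747] w 0.0003 F [-4.4  4.5 -0.4]
nut in tool frame mm [35.7  1.3  0.1] tilt tool-axes [-0.005 -0.002  0.   ] tool x ang -0.581 finger ang 2.524 dist 35.7
groove deg [74. 72. 73. 75. 71.] [-151. -151. -150.] -> nut angle mod 2pi 5.89
```

Request:
{"method": "play_rows", "body": {"motion": [{"slide":[4,6,1],"twist":[-0.004,0.002,-0.15],"grip":1},{"slide":[4,6,1],"twist":[-0.001,0.005,-0.15],"grip":1},{"slide":[4,6,0.5],"twist":[-0.001,0.005,-0.15],"grip":1},{"slide":[4,6,0],"twist":[-0.001,0.005,-0.15],"grip":1},{"slide":[4,6,0],"twist":[-0.001,0.005,-0.15],"grip":1},{"slide":[4,5.5,0],"twist":[-0.001,0.005,-0.15],"grip":1},{"slide":[4,5.3,0],"twist":[-0.001,0.005,-0.15],"grip":1}]}}

```text
t: 14.7
tcp_pos: [0.5135, -0.0553, 0.0746]
tcp_rot: [0.973, 0.231, -0.008, -0.005]
ft_force: [-7.0, -1.3, 2.9]
width: -0.0001
```

```bash
python3 -c "
from h import *
s,_=where();groove(arm.grab_frame('wrist'),1.1)"
```

```text
t 14.7 q7 -1.06 tcp [ 0.5135 -0.0553  0.0746] w -0.0001 F [-7.  -1.3  2.9]
nut in tool frame mm [36.6  1.8 -0.5] tilt tool-axes [-0.014  0.013  0.   ] tool x ang 0.465 finger ang -2.726 dist 36.6
groove deg [132. 131. 133. 134. 130.] [-171. -170. -170.] -> nut angle mod 2pi 0.62
```

Request:
{"method": "play_rows", "body": {"motion": [{"slide":[4,6,1],"twist":[-0.012,0.012,-0.15],"grip":1},{"slide":[4,5.7,0.5],"twist":[-0.002,0.006,-0.15],"grip":1},{"slide":[4,5.5,0.5],"twist":[-0.002,0.006,-0.15],"grip":1},{"slide":[4,5.5,0],"twist":[-0.002,0.006,-0.15],"grip":1},{"slide":[4,5.3,0],"twist":[-0.002,0.006,-0.15],"grip":1},{"slide":[4,5.3,0],"twist":[-0.002,0.006,-0.15],"grip":1},{"slide":[4,5.3,0],"twist":[-0.002,0.006,-0.15],"grip":1}]}}

```text
t: 15.45
tcp_pos: [0.5465, -0.077, 0.0755]
tcp_rot: [0.727, 0.687, 0.003, -0.003]
ft_force: [-1.9, -1.6, 0.2]
width: -0.0002
```

```bash
python3 -c "
from h import *
s,_=where();groove(arm.grab_frame('wrist'),1.2)"
```

```text
t 15.45 q7 -0.075 tcp [ 0.5465 -0.077   0.0755] w -0.0002 F [-1.9 -1.6  0.2]
nut in tool frame mm [36.4 -1.6  0.3] tilt tool-axes [-0.001 -0.008  0.   ] tool x ang 1.513 finger ang -1.585 dist 36.5
groove deg [187. 188. 189. 186. 185.] [-145. -145. -144.] -> nut angle mod 2pi 1.58
```

Request:
{"method": "play_rows", "body": {"motion": [{"slide":[5,5,1.5],"twist":[-0.001,-0.006,-0.15],"grip":1},{"slide":[5,5.3,1],"twist":[-0.001,0.002,-0.15],"grip":1},{"slide":[5,5.5,0.5],"twist":[-0.001,0.004,-0.15],"grip":1},{"slide":[4.5,5.5,0],"twist":[-0.001,0.004,-0.15],"grip":1},{"slide":[4.5,5.5,0],"twist":[-0.001,0.004,-0.15],"grip":1},{"slide":[4,5.5,0],"twist":[-0.001,0.005,-0.15],"grip":1},{"slide":[4,6,0],"twist":[-0.001,0.005,-0.15],"grip":1}]}}

```text
t: 16.2
tcp_pos: [0.5756, -0.0615, 0.0791]
tcp_rot: [0.288, 0.957, -0.003, 0.004]
ft_force: [0.9, -2.8, -2.2]
width: 0.0002
```

```bash
python3 -c "
from h import *
s,_=where();groove(arm.grab_frame('wrist'),1.4)"
```

```text
t 16.2 q7 0.804 tcp [ 0.5756 -0.0615  0.0791] w 0.0002 F [ 0.9 -2.8 -2.2]
nut in tool frame mm [35.5  1.7 -0.3] tilt tool-axes [-0.003  0.009  0.   ] tool x ang 2.556 finger ang -0.634 dist 35.5
groove deg [222. 221. 223. 220. 224.] [-159. -159. -159.] -> nut angle mod 2pi 2.19
```

The tip has crept up to 0.079. I'll back off, drop 8 mm, then continue.

Request:
{"method": "play_rows", "body": {"motion": [{"slide":[-3,2,7],"twist":[-0.003,0.008,-0.05],"grip":1},{"slide":[3,2,2],"twist":[0,0,0],"grip":1},{"slide":[5,5,0.5],"twist":[-0.001,0.003,-0.12],"grip":1},{"slide":[4.5,6.5,0.5],"twist":[-0.001,0.005,-0.15],"grip":1},{"slide":[4.5,6.5,0.5],"twist":[-0.001,0.007,-0.15],"grip":1},{"slide":[4,6.5,0.5],"twist":[-0.001,0.007,-0.15],"grip":1}]}}

```text
t: 16.85
tcp_pos: [0.582, -0.0375, 0.074]
tcp_rot: [-0.012, 1.0, -0.001, 0.005]
ft_force: [4.6, -0.6, -3.2]
width: 0.0002
```

```bash
python3 -c "
from h import *
s,_=where();groove(arm.grab_frame('wrist'),1.4)"
```

```text
t 16.85 q7 1.298 tcp [ 0.582  -0.0375  0.074 ] w 0.0002 F [ 4.6 -0.6 -3.2]
nut in tool frame mm [35.1 -2.2 -0.4] tilt tool-axes [-0.003  0.011  0.   ] tool x ang -3.118 finger ang 0.087 dist 35.1
groove deg [250. 251. 249. 252. 248.] [-168. -167. -167.] -> nut angle mod 2pi 2.68
```

Request:
{"method": "play_rows", "body": {"motion": [{"slide":[4,5.3,1],"twist":[-0.003,0.012,-0.15],"grip":1},{"slide":[4,6,0.5],"twist":[-0.001,0.006,-0.15],"grip":1},{"slide":[4,6,0.3],"twist":[-0.001,0.006,-0.15],"grip":1},{"slide":[4,6,0],"twist":[-0.001,0.006,-0.15],"grip":1},{"slide":[4,6,0],"twist":[-0.001,0.006,-0.15],"grip":1},{"slide":[4,6,0],"twist":[-0.001,0.006,-0.15],"grip":1}]}}

```text
t: 17.5
tcp_pos: [0.5632, -0.0092, 0.0785]
tcp_rot: [-0.445, 0.895, -0.004, 0.004]
ft_force: [2.7, 1.5, -2.2]
width: 0.0004
```

```bash
python3 -c "
from h import *
s,_=where();groove(arm.grab_frame('wrist'),1.5)"
```

```text
t 17.5 q7 2.035 tcp [ 0.5632 -0.0092  0.0785] w 0.0004 F [ 2.7  1.5 -2.2]
nut in tool frame mm [34.7 -6.  -0.1] tilt tool-axes [-0.011  0.003  0.   ] tool x ang -2.218 finger ang 1.094 dist 35.2
groove deg [296. 295. 297. 294. 298.] [-90. -90. -89.] -> nut angle mod 2pi 3.49
```

Request:
{"method": "play_rows", "body": {"motion": [{"slide":[-3,-2,6],"twist":[-0.01,0.003,-0.1],"grip":1},{"slide":[4,1,1.5],"twist":[0,0,-0.05],"grip":1},{"slide":[5,5,0.5],"twist":[0,0.005,-0.15],"grip":1},{"slide":[4.5,6,0.5],"twist":[0,0.006,-0.15],"grip":1},{"slide":[4.5,6,0.5],"twist":[0,0.006,-0.15],"grip":1},{"slide":[4.5,6,0.5],"twist":[0,0.006,-0.15],"grip":1}]}}

```text
t: 18.15
tcp_pos: [0.5398, -0.006, 0.0733]
tcp_rot: [0.742, -0.67, 0.005, -0.002]
ft_force: [1.2, 4.2, -3.1]
width: -0.0002
```

```bash
python3 -c "
from h import *
s,_=where();print(s['qpos'].round(2));groove(arm.grab_frame('wrist'),1.6)"
```

```text
t 18.15 q7 2.671 tcp [ 0.5398 -0.006   0.0733] w -0.0002 F [ 1.2  4.2 -3.1]
nut in tool frame mm [35.1 -3.6  0.2] tilt tool-axes [-0.01  -0.003  0.   ] tool x ang -1.468 finger ang 1.776 dist 35.3
[ 0.71  0.69 -1.08  1.74  0.67  1.13  2.67]
groove deg [336. 337. 338. 339. 335.] [-88. -88. -87.] -> nut angle mod 2pi 4.18
```

Nut is at about 10.46 rad. I'll back off, lift, and orbit back clockwise by about 2 rad for a last stroke.

Request:
{"method": "play_rows", "body": {"motion": [{"slide":[-12,0,0],"twist":[-0.01,0,0],"grip":1},{"slide":[-4,0,-30],"twist":[0,0,0],"grip":1},{"slide":[0.5,-7.5,0],"twist":[0,0,0.15],"grip":1},{"slide":[0.5,-7.5,0],"twist":[0,0,0.15],"grip":1},{"slide":[0.5,-7.5,0],"twist":[0,0,0.15],"grip":1},{"slide":[0.5,-7.5,0],"twist":[0,0,0.15],"grip":1},{"slide":[0.5,-7.5,0],"twist":[0,0,0.15],"grip":1},{"slide":[0.5,-7.5,0],"twist":[0,0,0.15],"grip":1},{"slide":[0.5,-7.5,0],"twist":[0,0,0.15],"grip":1},{"slide":[0.5,-7.5,0],"twist":[0,0,0.15],"grip":1}]}}

```text
t: 19.2
tcp_pos: [0.5846, -0.0127, 0.1069]
tcp_rot: [-0.227, 0.974, -0.005, -0.007]
ft_force: [0.6, 0.5, 0.1]
width: -0.0004
```

Request:
{"method": "play_rows", "body": {"motion": [{"slide":[0.5,-7.5,0],"twist":[0,0,0.15],"grip":1},{"slide":[0.5,-7.5,0],"twist":[0,0,0.15],"grip":1},{"slide":[0.5,-7.5,0],"twist":[0,0,0.15],"grip":1},{"slide":[0.5,-7.5,0],"twist":[0,0,0.15],"grip":1},{"slide":[0.5,-7.5,0],"twist":[0,0,0.15],"grip":1},{"slide":[0.5,-7.5,0],"twist":[0,0,0.15],"grip":1}]}}

```text
t: 19.8
tcp_pos: [0.5853, -0.0546, 0.1105]
tcp_rot: [0.219, 0.976, -0.011, -0.005]
ft_force: [0.5, -0.2, 0.0]
width: 0.0001
```

```bash
python3 -c "
from h import *
s,_=where();print(s['qpos'].round(2));groove(arm.grab_frame('wrist'),1.6)"
```

```text
t 19.8 q7 0.923 tcp [ 0.5853 -0.0546  0.1105] w 0.0001 F [ 0.5 -0.2  0. ]
nut in tool frame mm [40.6 -3.7  0.3] tilt tool-axes [-0.023 -0.005  0.   ] tool x ang 2.699 finger ang -0.352 dist 40.8
[ 0.44  0.55 -0.57  1.55  0.34  1.15  0.92]
groove deg [340. 339. 338. 341. 337.] [-158. -157. -156.] -> nut angle mod 2pi 4.25
```

Request:
{"method": "play_rows", "body": {"motion": [{"slide":[-6,-4,0],"twist":[-0.022,-0.005,0],"grip":1},{"slide":[0,0,22],"twist":[0,0,0],"grip":1},{"slide":[0,0,17],"twist":[0,0,0],"grip":1},{"slide":[0,0,0],"twist":[0,0,0],"grip":1}]}}

```text
t: 20.25
tcp_pos: [0.5906, -0.0634, 0.0731]
tcp_rot: [0.223, 0.975, -0.001, 0.002]
ft_force: [0.2, -0.5, -0.3]
width: 0.0001
```

```bash
python3 -c "
from h import *
s,_=where()"
```

```text
t 20.25 q7 0.923 tcp [ 0.5906 -0.0634  0.0731] w 0.0001 F [ 0.2 -0.5 -0.3]
nut in tool frame mm [49.2  1.6 -0.3] tilt tool-axes [-0.001  0.005  0.   ] tool x ang 2.691 finger ang -0.484 dist 49.2
```

Request:
{"method": "play_rows", "body": {"motion": [{"slide":[7,1,1],"twist":[0,0.003,0],"grip":1},{"slide":[7,1,0.5],"twist":[0,0,0],"grip":1},{"slide":[4.5,4,0.5],"twist":[0,0.005,-0.1],"grip":1},{"slide":[4.5,6,0.5],"twist":[0,0.006,-0.14],"grip":1},{"slide":[4.5,6,0.5],"twist":[0,0.006,-0.15],"grip":1},{"slide":[4.5,6,0.5],"twist":[0,0.006,-0.15],"grip":1},{"slide":[4.5,6,0.5],"twist":[0,0.006,-0.15],"grip":1},{"slide":[4.5,6,0.5],"twist":[0,0.006,-0.15],"grip":1}]}}

```text
t: 21.05
tcp_pos: [0.5789, -0.0267, 0.0777]
tcp_rot: [-0.196, 0.98, -0.007, 0.011]
ft_force: [6.6, -0.1, -4.3]
width: 0.0
```

```bash
python3 -c "
from h import *
s,_=where();groove(arm.grab_frame('wrist'),1.8)"
```

```text
t 21.05 q7 1.596 tcp [ 0.5789 -0.0267  0.0777] w 0.0 F [ 6.6 -0.1 -4.3]
nut in tool frame mm [34.7 -0.4 -0.6] tilt tool-axes [-0.018  0.019  0.   ] tool x ang -2.746 finger ang 0.408 dist 34.7
groove deg [24. 25. 23. 26. 22.] [-111. -110. -105.] -> nut angle mod 2pi 5.02
```

Request:
{"method": "play_rows", "body": {"motion": [{"slide":[-3,0,6],"twist":[-0.016,0.018,0],"grip":1},{"slide":[4,1,1.5],"twist":[0,0,-0.03],"grip":1},{"slide":[5,5,0.5],"twist":[0,0.005,-0.13],"grip":1},{"slide":[4.5,6,0.5],"twist":[0,0.006,-0.15],"grip":1},{"slide":[4.5,6,0.5],"twist":[0,0.006,-0.15],"grip":1},{"slide":[4.5,6,0.5],"twist":[0,0.006,-0.15],"grip":1},{"slide":[4.5,6,0.5],"twist":[0,0.006,-0.15],"grip":1},{"slide":[4.5,6,0.5],"twist":[0,0.006,-0.15],"grip":1}]}}

```text
t: 21.9
tcp_pos: [0.5482, -0.0048, 0.0732]
tcp_rot: [-0.614, 0.789, -0.006, 0.006]
ft_force: [2.3, 3.6, -2.5]
width: -0.0001
```

```bash
python3 -c "
from h import *
s,_=where();groove(arm.grab_frame('wrist'),1.9)"
```

```text
t 21.9 q7 2.363 tcp [ 0.5482 -0.0048  0.0732] w -0.0001 F [ 2.3  3.6 -2.5]
nut in tool frame mm [34.9 -7.6  0.1] tilt tool-axes [-0.017  0.001  0.   ] tool x ang -1.819 finger ang 1.536 dist 35.7
groove deg [90. 89. 88. 87. 91.] [-88. -88. -88.] -> nut angle mod 2pi 6.17
```

Nut is at about 12.45 rad, close to 2 turns. I'll retract and rewind the wrist so that the tool's -x face points along the push.

Request:
{"method": "play_rows", "body": {"motion": [{"slide":[-12,0,0],"twist":[-0.015,0,0],"grip":1},{"slide":[-10,0,-30],"twist":[0,0,0],"grip":1},{"slide":[-20,0,-30],"twist":[0,0,0.1],"grip":1},{"slide":[-20,0,0],"twist":[0,0,0.15],"grip":1},{"slide":[0,0,0],"twist":[0,0,0.15],"grip":1},{"slide":[0,0,0],"twist":[0,0,0.15],"grip":1},{"slide":[0,0,0],"twist":[0,0,0.15],"grip":1},{"slide":[0,0,0],"twist":[0,0,0.15],"grip":1},{"slide":[0,0,0],"twist":[0,0,0.15],"grip":1},{"slide":[0,0,0],"twist":[0,0,0.15],"grip":1}]}}

```text
t: 22.95
tcp_pos: [0.5607, 0.0567, 0.1347]
tcp_rot: [-0.08, 0.997, -0.004, -0.01]
ft_force: [0.9, 0.6, -0.0]
width: -0.0001
```

Request:
{"method": "play_rows", "body": {"motion": [{"slide":[0,0,0],"twist":[0,0,0.15],"grip":1},{"slide":[0,0,0],"twist":[0,0,0.15],"grip":1},{"slide":[0,0,0],"twist":[0,0,0.15],"grip":1},{"slide":[0,0,0],"twist":[0,0,0.15],"grip":1},{"slide":[0,0,0],"twist":[0,0,0.15],"grip":1},{"slide":[0,0,0],"twist":[0,0,0.15],"grip":1},{"slide":[0,0,0],"twist":[0,0,0.15],"grip":1},{"slide":[0,0,0],"twist":[0,0,0.15],"grip":1},{"slide":[0,0,0],"twist":[0,0,0.15],"grip":1},{"slide":[0,0,0],"twist":[0,0,0.15],"grip":1}]}}

```text
t: 23.95
tcp_pos: [0.557, 0.0577, 0.1358]
tcp_rot: [0.62, 0.784, -0.018, -0.008]
ft_force: [-0.4, -0.4, 0.5]
width: 0.0
```

```bash
cat >> h.py <<'E'
YAW=1.68
def fix(off):
    s,M=where(); c,sn=np.cos(YAW),np.sin(YAW); t=np.array([NUT[0]+c*off[0]-sn*off[1],NUT[1]+sn*off[0]+c*off[1],off[2]])
    d=s["tcp_pos"][:2]-NUT; print("tcp in fixture",(c*d[0]+sn*d[1]).round(4),(-sn*d[0]+c*d[1]).round(4),"target in tool mm",(M.T@(t-s["tcp_pos"])*1000).round(1))
E
python3 -c "
from h import *
fix([.105,0,.12]);shot('wrist','w4.png',scale=1.5)"
```

```text
t 23.95 q7 -0.078 tcp [0.557  0.0577 0.1358] w 0.0 F [-0.4 -0.4  0.5]
nut in tool frame mm [-93.3 -32.3   2.1] tilt tool-axes [-0.039  0.009  0.   ] tool x ang 1.803 finger ang 1.469 dist 98.7
tcp in fixture 0.0966 -0.0206 target in tool mm [ 11.1 -18.8  16.5]
```

View pics/w4.png

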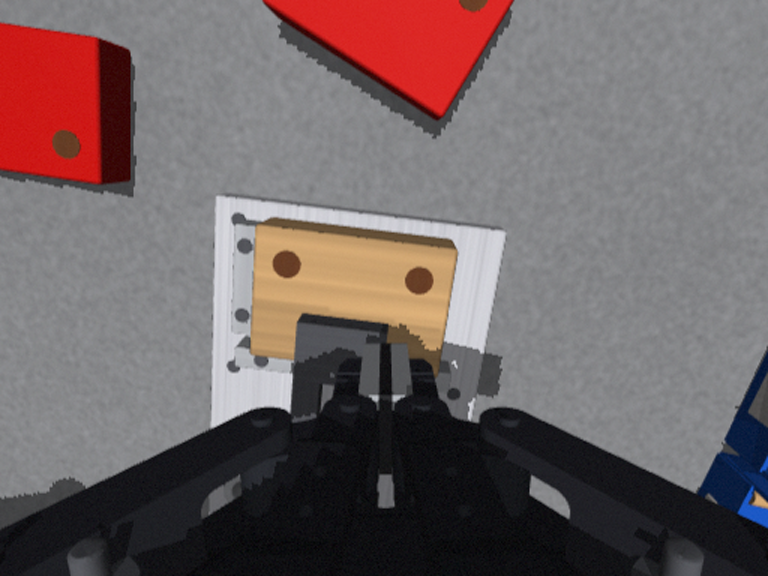

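The wrist view shows the strap's nose edge from (299,316) to (388,325), still over the blank, with the blank undisturbed. I'll straighten the tool and line up in front of the nose.

Request:
{"method": "play_rows", "body": {"motion": [{"slide":[14,-19,0],"twist":[-0.039,0.009,0.12],"grip":1},{"slide":[0,0,0],"twist":[0,0,0],"grip":1}]}}

```text
t: 24.2
tcp_pos: [0.5326, 0.0679, 0.1348]
tcp_rot: [0.669, 0.743, -0.003, -0.0]
ft_force: [0.3, 0.2, -0.6]
width: 0.0001
```

```bash
python3 -c "
from h import *
fix([.105,0,.051]); f=shot('wrist','w5.png',scale=1.5)
"
```

```text
t 24.2 q7 -0.206 tcp [0.5326 0.0679 0.1348] w 0.0001 F [ 0.3  0.2 -0.6]
nut in tool frame mm [-109.3    2.9    0.3] tilt tool-axes [-0.004  0.003  0.   ] tool x ang 1.676 finger ang 1.703 dist 109.4
tcp in fixture 0.1093 0.0025 target in tool mm [-4.1  2.9 83.8]
```

View pics/w5.png

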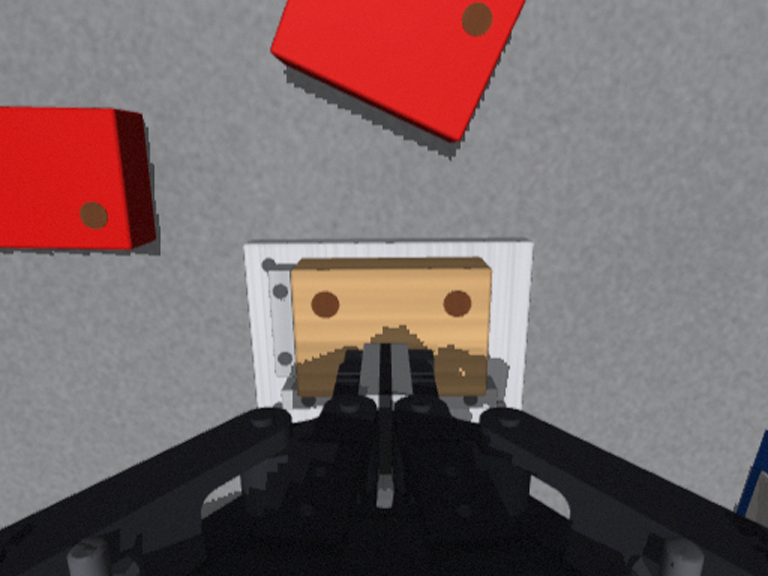

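The tool is square to the blank: its edges are level and its centre is at about (391,330). The nose is hidden behind the fingers. Descending.

Request:
{"method": "play_rows", "body": {"motion": [{"slide":[0,3,30],"twist":[-0.004,0.003,0],"grip":1},{"slide":[0,0,30],"twist":[0,0,0],"grip":1},{"slide":[0,0,15],"twist":[0,0,0],"grip":1},{"slide":[0,0,0],"twist":[0,0,0],"grip":1}]}}

```text
t: 24.65
tcp_pos: [0.5448, 0.0661, 0.0616]
tcp_rot: [0.668, 0.744, 0.003, 0.005]
ft_force: [-0.5, -0.7, -0.3]
width: 0.0001
```

```bash
python3 -c "
from h import *
fix([.1,0,.051])"
```

```text
t 24.65 q7 -0.237 tcp [0.5448 0.0661 0.0616] w 0.0001 F [-0.5 -0.7 -0.3]
nut in tool frame mm [-106.2   -9.4    0.3] tilt tool-axes [0.011 0.004 0.   ] tool x ang 1.679 finger ang 1.591 dist 106.7
tcp in fixture 0.1062 -0.0095 target in tool mm [-6.2 -9.6 10.5]
```

Request:
{"method": "play_rows", "body": {"motion": [{"slide":[0,-9,5],"twist":[0.011,0.004,0],"grip":1},{"slide":[0,0,3],"twist":[0,0,0],"grip":1},{"slide":[0,0,1],"twist":[0,0,0],"grip":1}]}}

```text
t: 24.95
tcp_pos: [0.5381, 0.0651, 0.0541]
tcp_rot: [0.667, 0.745, 0.001, 0.001]
ft_force: [-0.4, -0.0, -0.1]
width: 0.0002
```

```bash
python3 -c "
from h import *
fix([.092,0,.051])"
```

```text
t 24.95 q7 -0.234 tcp [0.5381 0.0651 0.0541] w 0.0002 F [-0.4 -0.  -0.1]
nut in tool frame mm [-105.9   -2.6   -0. ] tilt tool-axes [ 0.003 -0.     0.   ] tool x ang 1.68 finger ang 1.655 dist 105.9
tcp in fixture 0.1059 -0.0026 target in tool mm [-13.9  -2.6   3.1]
```

Request:
{"method": "play_rows", "body": {"motion": [{"slide":[-5,-3,2],"twist":[0.003,0,0],"grip":1},{"slide":[-5,0,1],"twist":[0,0,0],"grip":1},{"slide":[-4,0,0],"twist":[0,0,0],"grip":1}]}}

```text
t: 25.25
tcp_pos: [0.5377, 0.0505, 0.0525]
tcp_rot: [0.667, 0.745, 0.001, 0.001]
ft_force: [0.4, -0.1, -0.5]
width: 0.0003
```

```bash
python3 -c "
from h import *
fix([.049,0,.051])"
```

```text
t 25.25 q7 -0.206 tcp [0.5377 0.0505 0.0525] w 0.0003 F [ 0.4 -0.1 -0.5]
nut in tool frame mm [-91.4  -0.8  -0. ] tilt tool-axes [ 0.003 -0.     0.   ] tool x ang 1.681 finger ang 1.672 dist 91.4
tcp in fixture 0.0914 -0.0007 target in tool mm [-42.4  -0.8   1.5]
```

Request:
{"method": "play_rows", "body": {"motion": [{"slide":[-5,-0.5,0.5],"twist":[0.002,0,0],"grip":1},{"slide":[-6,0,0],"twist":[0,0,0],"grip":1},{"slide":[-6,0,0],"twist":[0,0,0],"grip":1},{"slide":[-6,0,0],"twist":[0,0,0],"grip":1}]}}

```text
t: 25.65
tcp_pos: [0.5401, 0.0304, 0.0526]
tcp_rot: [0.666, 0.746, 0.003, -0.001]
ft_force: [0.5, 3.7, 0.5]
width: 0.0002
```

```bash
python3 -c "
from h import *
fix([.049,0,.051])"
```

```text
t 25.65 q7 -0.157 tcp [0.5401 0.0304 0.0526] w 0.0002 F [0.5 3.7 0.5]
nut in tool frame mm [-71.2  -1.1  -0.5] tilt tool-axes [ 0.003 -0.006  0.   ] tool x ang 1.684 finger ang 1.668 dist 71.2
tcp in fixture 0.0712 -0.0008 target in tool mm [-22.3  -0.9   1.5]
```

The strap is sliding at about 3.7 N. I'll carry on to the stop.

Request:
{"method": "play_rows", "body": {"motion": [{"slide":[-6,-1,0.5],"twist":[0.003,-0.006,0],"grip":1},{"slide":[-6,0,0],"twist":[0,-0.002,0],"grip":1},{"slide":[-6,0,0],"twist":[0,-0.002,0],"grip":1},{"slide":[-4,0,0],"twist":[0,-0.002,0],"grip":1}]}}

```text
t: 26.05
tcp_pos: [0.542, 0.0077, 0.0525]
tcp_rot: [0.666, 0.746, -0.001, 0.002]
ft_force: [-1.2, 3.0, 0.0]
width: -0.0001
```

```bash
python3 -c "
from h import *
fix([.049,0,.051])"
```

```text
t 26.05 q7 -0.125 tcp [0.542  0.0077 0.0525] w -0.0001 F [-1.2  3.   0. ]
nut in tool frame mm [-48.5  -0.5   0.2] tilt tool-axes [0.    0.005 0.   ] tool x ang 1.684 finger ang 1.674 dist 48.5
tcp in fixture 0.0485 -0.0003 target in tool mm [ 0.5 -0.3  1.5]
```

Request:
{"method": "play_rows", "body": {"motion": [{"slide":[-4,0,0],"twist":[0,0,0],"grip":1},{"slide":[-4,0,0],"twist":[0,0,0],"grip":1}]}}

```text
t: 26.25
tcp_pos: [0.542, 0.0073, 0.0526]
tcp_rot: [0.665, 0.747, 0.002, -0.002]
ft_force: [-0.9, 8.7, 1.0]
width: -0.0003
```

```bash
python3 -c "
from h import *
fix([.049,0,.051])"
```

```text
t 26.25 q7 -0.109 tcp [0.542  0.0073 0.0526] w -0.0003 F [-0.9  8.7  1. ]
nut in tool frame mm [-48.1  -0.6  -0.3] tilt tool-axes [ 0.    -0.006  0.   ] tool x ang 1.687 finger ang 1.675 dist 48.1
tcp in fixture 0.0481 -0.0002 target in tool mm [ 0.9 -0.2  1.6]
```

It has stopped against the stud: no motion at 8.7 N. Retreating and checking.

Request:
{"method": "play_rows", "body": {"motion": [{"slide":[8,0,0],"twist":[0,0,0],"grip":1},{"slide":[8,0,0],"twist":[0,0,0],"grip":1},{"slide":[8,0,-20],"twist":[0,0,0],"grip":1},{"slide":[0,0,-45],"twist":[0,0,0],"grip":1},{"slide":[10,0,-45],"twist":[0,0,0],"grip":1},{"slide":[30,0,-40],"twist":[0,0,0],"grip":1},{"slide":[30,0,0],"twist":[0,0,0],"grip":1},{"slide":[0,0,0],"twist":[0,0,0],"grip":1}]}}

```text
t: 27.05
tcp_pos: [0.5308, 0.0913, 0.2059]
tcp_rot: [0.669, 0.743, -0.006, 0.002]
ft_force: [-0.7, -0.2, 0.0]
width: 0.0002
```

```bash
python3 -c "
from h import *
where()
f=shot('scene','s9.png',(170,150,310,240),5); g=shot('side','d9.png',(200,160,330,270),5)"
```

```text
t 27.05 q7 -0.237 tcp [0.5308 0.0913 0.2059] w 0.0002 F [-0.7 -0.2  0. ]
nut in tool frame mm [-132.8    2.4    1.3] tilt tool-axes [-0.006  0.01   0.   ] tool x ang 1.675 finger ang 1.693 dist 132.8
```

View pics/s9.png

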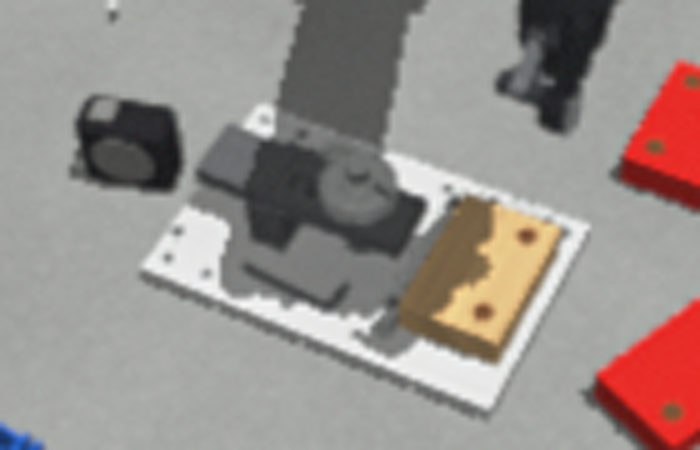

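View pics/d9.png

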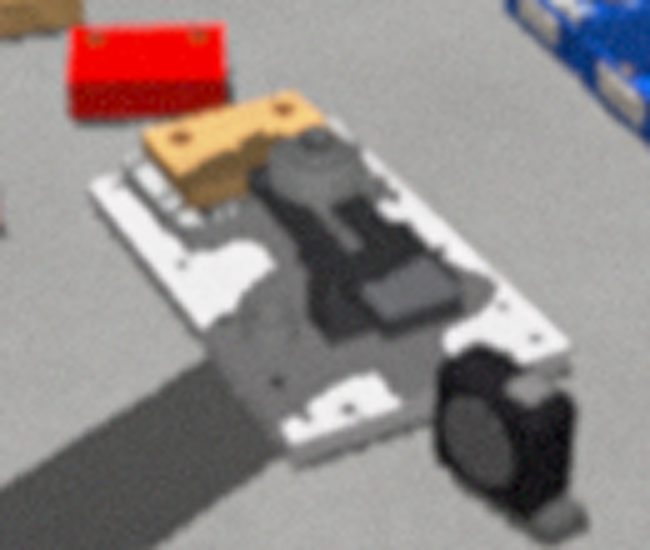

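Both views show the strap back and flat in its guide, with its nose near (425,215) in the scene crop and clear of the blank. The blank sits square in its strips, and the tape, hex key and spacer look unmoved. Handing in.

```bash
python3 -c "
from h import *
print(arm.finish_job())"
```

```text
the job is handed in; nothing more can be done
None
```

The nut is loosened by about two turns and the strap is pushed back against the stud. I handed the job in at about 27 s, and no verdict was reported.

- **Nut:** I loosened it by stroking the rim with closed fingertips in several arcs. The last groove reading was about 12.45 rad (1.98 turns), good to roughly 0.15 rad. I did not read the groove again after pushing the strap. Force readings stayed under about 11 N whenever I checked.
- **Strap:** I pushed the nose back at 3–4 N until it stopped. It then held still at 8.7 N, with the nose about 37 mm from the stud axis.
- **Final views:** The scene and side views show the strap flat and in line, clear of the blank. The blank is against its strips, the bystanders in view look unmoved, and the gripper is clear of everything.
- **Problems on the way:**
  - The finger ran ahead of the nut and lost contact once in the first pass.
  - It crept upwards and slipped somewhat in the later passes; I corrected this each time from the groove readings.
  - The scene and wrist fits of the stud position differed by about 3–4 mm; I used a value between the wrist readings, and the contacts agreed with it.

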